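# Fish the locked strainer out of the chip-trap column

## Task

Take the spring-loaded picker from its stand, hook it under the bar of the orange strainer at the bottom of the clear column, and with a gentle pull turn the strainer clockwise until you feel its lugs find the collar's notches, never pulling, pushing or twisting on it harder than about 25 N. Lift it straight out with the picker, stand it upright inside the tray, then put the picker back upright in its stand and let go. Do not touch the strainer with the fingers, and leave the other things on the table where they are.

Things in the scene. Friction and masses are not known exactly. Their poses are not given: they have to be found in the camera images.
- picker: The picker, 162 mm long, 0.22 kg, upright, its black guard disc (72 mm across, 6 mm thick) resting on the stand. Origin: centre of the disc's underside; z runs up its axis. Red handle above, sleeve and spring-loaded steel shaft with a two-legged fork below. To put it back, set it down and let go with the disc on the stand.
- picker_grip (a point): Where to grip the picker: the middle of its flat red handle, on the axis, 36 mm above the picker's origin. The handle is 30 mm wide along the picker's x, 14 mm thick along its y (close the fingers along y), and reaches from 6 to 60 mm above the origin. Axes as the picker's.
- picker_sleeve (a point): Lower end of the picker's 18 mm aluminium sleeve, 40 mm below its origin. The 10 mm steel shaft can be drawn down out of it by up to 22 mm against a spring: it stays fully in below 3.5 N, then gives 0.35 N per mm (7 N at 10 mm, 11 N at 22 mm, rigid beyond). Pushing is rigid. It does not turn in the sleeve.
- picker_feet (a point): On the picker's axis at foot height, 100 mm below its origin when the shaft is not drawn. Axes as the picker's. Legs of 5 mm round steel at x = +17 and -17 mm hang from a crosspiece 25 mm higher. Each ends in a level 5 mm round foot centred on this height, pointing clockwise seen from above (+x leg to -y, -x leg to +y), its end 9 mm from the leg's axis. Fork turning circle 43 mm.
- strainer: The strainer, 0.14 to 0.26 kg, at first at the bottom of the column. Origin: centre of its underside, 10 mm above the table at the start. Orange drum, 66 mm across, 30 mm tall, with a steel bar above it and two steel lugs at its foot, both along the strainer's x. It can turn in the column but cannot rise until its lugs are under the collar's notches.
- strainer_bar (a point): Middle of the bar's underside, 52 mm above the strainer's origin. Bar along x, 6 mm wide, 5 mm thick, end posts 27 to 32 mm from the axis; 22 mm free under it. The fork passes the bar with picker x turned 50 to 80 degrees counter-clockwise of strainer x. Feet below bar, turn clockwise: at about 19 degrees the legs meet the bar and carry the strainer round. Turn back to unhook.
- strainer_lugs (a point): On the axis at the height of the lugs' middle. The lugs lie under the bar's ends, 8 mm wide, 3 to 9 mm above the strainer's origin, out to 42 mm from the axis. Pulled up, they rub under the collar and spring up when they meet the notches: the pull then drops to little more than the weight, turning stops (forcing it breaks the force limit) and the strainer can be lifted straight out.
- column: Chip-trap column, fixed: clear plastic pipe, 100 mm outside, about 92 mm inside, upright on a grey flange (136 mm across, 10 mm thick). Origin: underside of the flange on the pipe's axis.
- column_rim (a point): Centre of the column's open top, 140 mm above the table.
- column_collar (a point): Middle of the black collar fixed inside the column, 23 to 35 mm above the table, 70 mm bore, with two opposite notches 14.5 mm wide for the lugs. This point does not turn with the notches: their angle is not measured. From where the strainer stands at the start its lugs must go clockwise (from above) by 12 to 55 degrees to come under them. Find it by feel.
- stand: Fixed wooden stand for the picker, 100 x 100 mm, top plate 120 to 130 mm above the table with a round 57 mm hole through which the fork hangs; the guard disc rests on the top. Origin: centre of its underside; the hole is on its z axis. Stand and tray may have changed sides.
- tray: Fixed light wooden tray lined with blue felt, 150 x 150 mm outside, walls 6 mm thick and 22 mm tall, inner floor about 6 mm above the table. Origin: centre of its underside.
- wrench: steel wrench lying flat. A bystander: leave it alone.
- brush: bench brush lying flat. A bystander: leave it alone.
- glue: white glue bottle, 56 mm across, 150 mm tall, origin at the centre of its underside. A bystander: leave it alone.
- jar: glass jar with steel cap, 64 mm across, 80 mm tall, origin at its underside. A bystander: leave it alone.
- push_block: wooden push block, 90 x 200 mm foot and a grip rising to 68 mm, origin under the foot's centre. A bystander: leave it alone.
- offcut: brown wooden offcut 45 x 160 x 20 mm, origin under its centre. A bystander: leave it alone.
- insert_ring: flat red table-insert ring, 70 mm across, 6 mm thick. A bystander: leave it alone.
- nut: steel collet nut, 32 mm across, 18 mm tall. A bystander: leave it alone.

How it is judged:
On the way, in this order (a step that is already met when the one before it is completed fails the run):
1. the strainer, hanging on the picker's feet, has come up through the collar (z of strainer in the frame of column above 0.036 m and contact force between picker and strainer above 0.5 N and horizontal distance between strainer and column below 0.02 m), for 0.1 s.
2. the strainer has been lifted out of the column on the picker (z of strainer in the frame of column above 0.138 m and contact force between picker and strainer above 0.5 N), for 0.1 s.
At the end, for the whole second after the job is handed in: The strainer stands flat and at rest on the tray floor (tilt under 5 degrees, within 50 mm of the tray's centre along each side, origin below 12 mm), free of the picker; the picker stands at rest, upright in the stand (under 5 degrees, within 15 mm of the hole's axis, disc within 4 mm of the plate) (x of strainer in the frame of tray between -0.05 and 0.05 m and y of strainer in the frame of tray between -0.05 and 0.05 m and height (world z) of strainer below 0.012 m and angle between each of strainer, picker's own z axis and vertical below 0.09 rad and linear speed of each of strainer, picker below 0.02 m/s and horizontal distance between picker and stand below 0.015 m and z of picker in the frame of stand between 0.126 and 0.134 m and contact force between picker and strainer below 0.1 N); the robot touches nothing.
It fails at once if the picker pulls, pushes or twists on the strainer with more than 28 N (contact force between picker and strainer above 28 N).
It fails at once if the fingers touch the strainer (contact force between the fingers and strainer above 0.5 N).
It fails at once if a bystander is moved by more than 25 mm (distance of any of wrench, brush, glue, jar, push_block, offcut, insert_ring, nut from where it was at the start of the episode above 0.025 m).
It fails at once if the strainer is struck or dropped onto the tray (more than 45 N) (contact force between strainer and tray above 45 N).
It also fails if it takes over 72 s, if anything falls off the work surface, if the arm or the gripper's body presses on something with over 40 N, if the wrist force passes 120 N, or if a joint passes its speed limit or range.

## Robot

A 7-joint arm with a two-finger parallel gripper is mounted at the origin on the work surface. World frame = base frame: x ahead of the robot, y to its left, z up, the work surface at z = 0. Lengths are in m, angles in rad, forces in N, time in s.
With the tool pointing down it reaches from about 0.425 to 0.925 m from the base axis. Payload 6.8 kg.
Tool frame: the origin (TCP) lies at the very end of the fingers, on their centre line; the grasp point (between the pads) lies 19 mm behind it; y points along the fingers, z is the direction in which the jaws open and shut, and the axes are right-handed (so a half turn about y gives the same grasp; the last joint's range is limited). The gripper opens to 85 mm and grips with 20 to 120 N. Pads are 22 mm wide; open, the fingers measure 114 mm over their backs; the gripper's body (76 mm by 85 mm) begins 54 mm behind the grasp point. The pads swing forward as they close: fully open they stand 13 mm farther back than shut.
Start: joints at [-1.387, 0.477, 0.022, 1.555, -0.011, 1.109, -0.083], TCP at [0.194, 0.646, 0.2] pointing down, gripper open.
Joint ranges: [-2.96, 2.96], [-0.34, 2.1], [-1.41, 1.46], [0.24, 2.44], [-1.37, 4.51], [0.17, 1.92], [-2.96, 2.96]. Speed limits (rad/s): [2.39, 2.39, 3.14, 3.14, 3.14, 3.14, 3.14].

## Interface

Orientations are given as a unit quaternion [w, x, y, z].
In Python, from station import * gives the robot as it stands.
- The arm moves only by the shell command python3 -m jog 'ROWS' [OPENING] [FORCE]. ROWS is JSON, a list of rows, each a list of 2 entries, a list of its own where there are three numbers: the shift along the tool's x, y, z in mm, then the turn about the tool's y in rad. A call has 1 to 20 rows; each row is the pose to reach, as a shift and turn from the pose commanded when the call began, along the tool's axes at that moment; what a row does not reach only later rows make up. A row lasts 1/12 s, in which the tool goes at most 41.7 mm and 7.16 degrees, less where a joint would pass 70% of its speed; a pose out of reach is approached as far as the arm can. A call with a gripper value outside its range is refused whole. OPENING is the finger opening in mm, from 0 to 85.4, set as the call begins (- or left out, the last holds). The fingers move at their own pace and stop on an object; FORCE is the grip in N (left out, the last holds). Time passes only in rows, so rows that repeat a pose let the fingers close. It gives the time, the measured TCP pose, the force and the opening at its end, in the units of the state.
- get_obs(): the state, without advancing time (a new reading comes with each control period).
- read_camera(name): name is "scene" or "top" or "wrist"; returns a dict with "img" (420x560x3 uint8, red, green, blue), "depth" (420x560 float32, m along the optical axis (not along the pixel's ray), 0 where there is no reading), "fx", "fy", "cx", "cy" (pixels), "rvec" (rotation vector, rad) and "tvec" (3), from world to camera coordinates, as OpenCV has them. Camera axes: x right, y down, z forward; pixel columns grow to the right and rows downward; lengths in m; the calibration is good to about 2 mm. A picture is of the moment at which its call begins.
- hand_in(): hands the job in, once; it reports no verdict.
The state is a dict: "t": time; "q": joint angles; "joint_vel": joint speeds; "joint_torque": joint torques, N m; "eef_pos": TCP position; "tool_rot": TCP orientation; "contact_force": force on the tool from outside, world axes, zero at the start; "torque": the same for the moment, N m; "gripper_width": opening from 0.0 (shut) to 1.0 (fully open).
Only numpy, scipy, OpenCV 4.12 (cv2) and the standard library are available. Lean on these libraries where they do the work, as an engineer would, in place of code of your own. Each camera call takes 0.05 s, during which the arm holds its last target.

## Working session

There is one attempt and no reset: what is moved stays moved. The work goes in short steps, Python scripts to look and compute and a shell command to move; the robot and the scene stay as the last step left them, time stands still between calls to the robot, and variables do not carry over. Pictures are saved under pics/ and viewed, and the job is handed in when it is done.

```bash
ls; mkdir -p pics; python3 - <<'E'
from station import *
import cv2
o=get_obs();print({k:(o[k]) for k in o})
for n in ["scene","top","wrist"]:
    c=read_camera(n);cv2.imwrite(f"pics/{n}0.png",c["img"][:,:,::-1]);print(n,c["fx"],c["fy"],c["cx"],c["cy"],c["rvec"],c["tvec"])
    import numpy as np
    np.savez(f"{n}0.npz",**c)
E
```

```text
pics
{'t': 0.0, 'q': array([-1.38709164,  0.47780026,  0.0223183 ,  1.55645744, -0.01145973,
        1.10930021, -0.08311251]), 'joint_vel': array([-0.00062154, -0.00042586,  0.00064545, -0.00045649, -0.00135529,
       -0.00034078, -0.00087247]), 'joint_torque': array([-5.41253048e-04, -5.96482551e+01,  1.60776168e+00, -2.81193852e+01,
        1.24386980e-02,  9.59388010e-03, -1.26535215e-05]), 'eef_pos': array([0.19401485, 0.64583407, 0.19892273]), 'tool_rot': array([-0.69894741,  0.70024445, -0.10282381,  0.10274968]), 'contact_force': array([-0.24139046,  0.65556414, -0.1121331 ]), 'torque': array([0.01937534, 0.01077368, 0.00356973]), 'gripper_width': 1.0007209910928356}
scene 421.3834249560143 421.3834249560143 281.28479487367383 209.73862887078954 [ 2.12857605  0.50599544 -0.26024056] [-0.54422227 -0.0305614   1.36133921]
top 449.592561769578 449.592561769578 283.1193962942995 209.93642136696766 [ 2.16296614 -2.16045405  0.09907456] [0.01027366 0.59855998 1.34906584]
wrist 349.41082436364314 349.41082436364314 281.36335125798496 211.89544449796753 [-2.30895268 -1.71707789 -0.26843004] [-0.67344761 -0.03798435  0.37999683]
```

View pics/scene0.png

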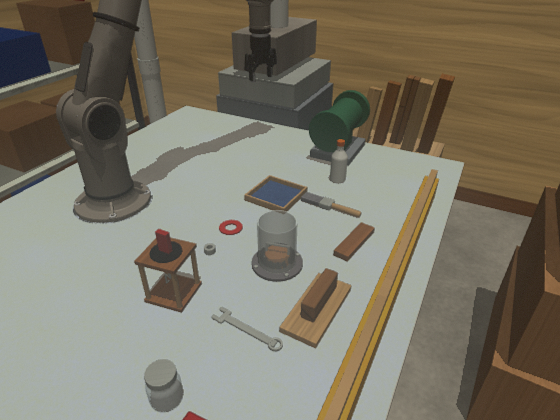

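View pics/top0.png

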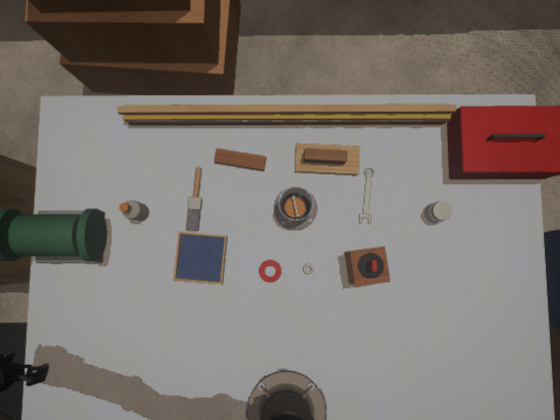

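View pics/wrist0.png

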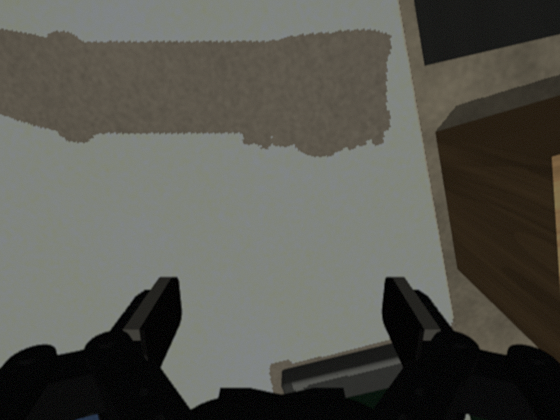

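The scene view shows the stand with picker at about (167,250), the column at (277,240) and the tray at (276,193). In the top view they are at (370,266), (295,207) and (201,258). Next I'll measure them.

```bash
cat > h.py <<'E'
import numpy as np, cv2
from station import *
def load(n): return dict(np.load(n+".npz"))
def RT(c):
    R,_=cv2.Rodrigues(np.array(c["rvec"],float)); return R,np.array(c["tvec"],float).ravel()
def ray(c,u,v):
    R,t=RT(c); d=R.T@np.array([(u-c["cx"])/c["fx"],(v-c["cy"])/c["fy"],1]); return -R.T@t,d
def onplane(c,u,v,z):
    o,d=ray(c,u,v); return o+d*(z-o[2])/d[2]
def proj(c,p):
    R,t=RT(c); q=R@np.asarray(p,float)+t; return np.array([c["fx"]*q[0]/q[2]+c["cx"],c["fy"]*q[1]/q[2]+c["cy"]])
def cloud(c):
    R,t=RT(c); d=c["depth"]; v,u=np.indices(d.shape)
    P=np.stack([(u-c["cx"])/c["fx"]*d,(v-c["cy"])/c["fy"]*d,d],-1); return (P-t)@R
E
python3 - <<'E'
from h import *
c=load("top0"); im=c["img"][:,:,::-1]
cl=cloud(c)
crop=np.hstack([cv2.resize(im[170:250,255:335],(400,400),interpolation=cv2.INTER_CUBIC),cv2.resize(im[227:307,327:407],(400,400),interpolation=cv2.INTER_CUBIC)])
cv2.imwrite("pics/crop1.png",crop)
hsv=cv2.cvtColor(im,cv2.COLOR_BGR2HSV)
def comps(m,name,z):
    n,l,s,ce=cv2.connectedComponentsWithStats(m.astype(np.uint8))
    for i in range(1,n):
        if s[i,4]>15:
            P=cl[l==i]; print(name,s[i],ce[i].round(1),onplane(c,*ce[i],z).round(4),"zmed",np.median(P[:,2]).round(3),np.median(P,0).round(3))
h,s,v=[hsv[:,:,i] for i in range(3)]
box=np.zeros_like(h,bool);box[140:300,150:400]=1
comps(box&((h<6)|(h>172))&(s>180)&(v>90),"red",0.19)
comps(box&(h>100)&(h<130)&(s>100),"blue",0.006)
comps(box&(h>5)&(h<18)&(s>140)&(v>120),"orange",0.04)
E
```

```text
orange [295 197  10  18 107] [300.  205.6] [ 0.611  -0.0406  0.04  ] zmed 0.04 [ 0.61  -0.041  0.04 ]
orange [285 198  10  19 120] [289.4 207.7] [ 0.6046 -0.0083  0.04  ] zmed 0.041 [ 0.604 -0.007  0.041]
```

View pics/crop1.png

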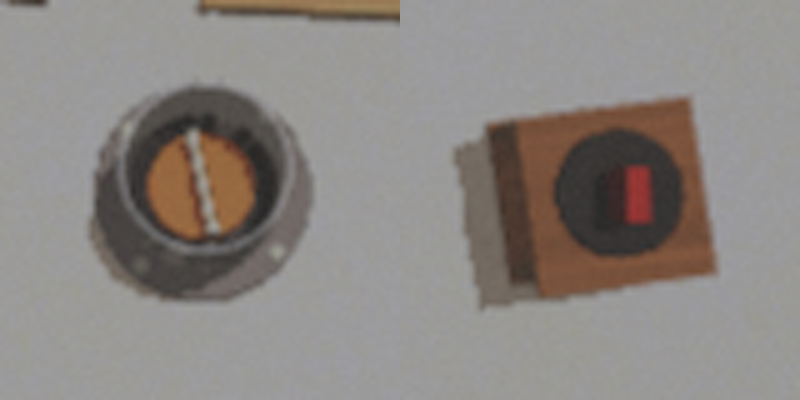

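The crops show the bar running from about (190,130) to (212,235) in the column crop, the guard disc at (620,192), and the red handle end slightly to its right. Now I'll fit the exact poses from depth.

```bash
python3 - <<'E'
from h import *
def fitc(P):
    A=np.c_[P[:,:2],np.ones(len(P))]; x=np.linalg.lstsq(A,(P[:,:2]**2).sum(1),rcond=None)[0]
    return x[:2]/2, np.sqrt(x[2]+(x[:2]**2).sum()/4)
for n in ["top0","scene0"]:
    c=load(n); im=c["img"][:,:,::-1].copy(); cl=cloud(c); hsv=cv2.cvtColor(im,cv2.COLOR_BGR2HSV)
    h,s,v=[hsv[:,:,i].astype(int) for i in range(3)]
    X,Y,Z=cl[...,0],cl[...,1],cl[...,2]
    near=(abs(X-.43)<.12)&(abs(Y+.25)<.12)
    red=near&((h<6)|(h>172))&(s>150)&(Z>.1)
    print(n,"red",red.sum(),cl[red].min(0).round(3),cl[red].max(0).round(3))
    top=red&(Z>.186); 
    if top.sum():
        (a,b),wh,ang=cv2.minAreaRect((cl[top][:,:2]*1000).astype(np.float32));print(" handle top rect",a,b,wh,ang,top.sum(),cl[top].mean(0))
    # stand plate
    pl=near&(s>100)&(h>5)&(h<18)&(Z>.12)&(Z<.14)
    if pl.sum():print(" plate",cv2.minAreaRect((cl[pl][:,:2]*1000).astype(np.float32)),pl.sum(),np.median(cl[pl][:,2]))
    disc=near&(s<110)&(v<90)&(Z>.128)&(Z<.146)
    print(" disc",disc.sum(),np.median(cl[disc][:,2]) if disc.sum() else 0, cv2.minEnclosingCircle((cl[disc][:,:2]*1000).astype(np.float32)))
    near2=(abs(X-.61)<.12)&(abs(Y+.025)<.12)
    rim=near2&(abs(Z-.14)<.006)
    print(" rim",rim.sum(),fitc(cl[rim]) if rim.sum()>5 else 0)
    fl=near2&(abs(Z-.010)<.004)
    print(" flange",fl.sum(),cv2.minEnclosingCircle((cl[fl][:,:2]*1000).astype(np.float32)))
    bar=near2&(abs(Z-.067)<.008)
    print(" bar",bar.sum(),cl[bar].mean(0), cv2.minAreaRect((cl[bar][:,:2]*1000).astype(np.float32)) if bar.sum() else 0)
    orr=near2&(h>4)&(h<18)&(s>130)&(Z>.03)&(Z<.05)
    print(" drum",orr.sum(),cv2.minEnclosingCircle((cl[orr][:,:2]*1000).astype(np.float32)))
    tb=(h>95)&(h<135)&(s>80)&(Z<.03)&(Z>-.01)&(abs(X-.5)<.2)&(abs(Y-.25)<.2)
    print(" felt",tb.sum(),cv2.minAreaRect((cl[tb][:,:2]*1000).astype(np.float32)),np.median(cl[tb],0))
E
```

```text
top0 red 39 [ 0.421 -0.24   0.185] [ 0.445 -0.231  0.195]
 handle top rect 432.651611328125 -235.78488159179688 (24.050312042236328, 8.939530372619629) 0.4530417323112488 35 [ 0.43209469 -0.23572046  0.19012757]
 plate ((430.031982421875, -232.93019104003906), (96.79505920410156, 98.23665618896484), 7.662680149078369) 689 0.13017182345709286
 disc 424 0.13600944637873447 ((432.09539794921875, -235.40858459472656), 36.51826477050781)
 rim 163 (array([ 0.60788494, -0.02666888]), np.float64(0.04765352734218013))
 flange 543 ((612.1102294921875, -23.48685073852539), 164.71185302734375)
 bar 85 [ 0.61506881 -0.02699916  0.06721889] ((607.6268310546875, -24.39679718017578), (87.44625854492188, 95.50465393066406), 66.73065948486328)
 drum 260 ((607.4732055664062, -24.443506240844727), 32.03394317626953)
 felt 895 ((452.6338806152344, 268.13897705078125), (130.02816772460938, 129.92323303222656), 85.08707427978516) [0.45132991 0.26428938 0.00718302]
scene0 red 19 [ 0.422 -0.245  0.185] [ 0.448 -0.234  0.19 ]
 handle top rect 437.0107727050781 -240.03390502929688 (8.971405029296875, 21.43799591064453) 89.82933807373047 18 [ 0.43662173 -0.23889677  0.1888304 ]
 plate ((433.3701477050781, -237.22320556640625), (100.4090805053711, 101.51200866699219), 8.60953140258789) 577 0.12893616924692777
 disc 467 0.13490337517756154 ((448.0296630859375, -238.4807891845703), 53.33767318725586)
 rim 221 (array([ 0.61099724, -0.02947314]), np.float64(0.047779688526742366))
 flange 523 ((634.7728271484375, -55.777442932128906), 96.91768646240234)
 bar 214 [ 0.62404005 -0.0547203   0.06763888] ((608.2979736328125, -35.00110626220703), (87.56580352783203, 99.59028625488281), 55.901023864746094)
 drum 0 ((0.0, 0.0), 0.0)
 felt 173 ((452.8262939453125, 273.07354736328125), (114.48086547851562, 118.40338897705078), 85.47274017333984) [0.47340786 0.26262642 0.00490852]
```

```bash
cat >> h.py <<'E'
from scipy.spatial.transform import Rotation as Ro
def pose():
    o=get_obs(); q=o["tool_rot"]; return np.array(o["eef_pos"]),Ro.from_quat([q[1],q[2],q[3],q[0]]).as_matrix(),o
def to(p,jaw=None):
    """shift(mm, tool axes) and turn to reach world tcp p with jaw (tool z) at world angle jaw deg (mod 180 nearest)"""
    e,R,o=pose(); s=R.T@(np.asarray(p,float)-e)*1000
    a=np.degrees(np.arctan2(R[1,2],R[0,2]))
    out="shift %s jaw %.2f"%(s.round(1),a)
    if jaw is not None:
        d=(jaw-a+90)%180-90   # world ccw
        out+=" turn(y) %.4f rad (world ccw %.2f deg)"%(-np.radians(d),d)
    print(out); return s
def st():
    e,R,o=pose(); print("t%.2f"%o["t"],"tcp",e.round(4),"jaw %.2f"%np.degrees(np.arctan2(R[1,2],R[0,2])),"F",np.round(o["contact_force"],2),"T",np.round(o["torque"],3),"w",round(float(o["gripper_width"]),3),"q7 %.2f"%o["q"][6], "downerr",R[:,1].round(4))
E
python3 - <<'E'
from h import *
st(); e,R,o=pose(); print(R.round(3)); to((.52,.2,.35),90); to((.432,-.2355,.30),90)
E
```

```text
t0.15 tcp [0.194  0.646  0.1992] jaw 73.28 F [ 0.82  0.61 -0.1 ] T [0.001 0.008 0.055] w 0.994 q7 -0.08 downerr [-3.0e-04 -1.4e-03 -1.0e+00]
[[ 0.958 -0.     0.288]
 [-0.288 -0.001  0.958]
 [ 0.    -1.    -0.001]]
shift [ 440.5 -150.3 -333.6] jaw 73.28 turn(y) -0.2917 rad (world ccw 16.72 deg)
shift [ 481.5  -99.7 -775.9] jaw 73.28 turn(y) -0.2917 rad (world ccw 16.72 deg)
```

```bash
python3 -m jog '[[[440,-150,-333],-0.29],[[440,-150,-333],-0.29],[[440,-150,-333],-0.29],[[440,-150,-333],-0.29],[[440,-150,-333],-0.29],[[440,-150,-333],-0.29],[[440,-150,-333],-0.29],[[440,-150,-333],-0.29],[[440,-150,-333],-0.29],[[440,-150,-333],-0.29],[[440,-150,-333],-0.29],[[440,-150,-333],-0.29],[[440,-150,-333],-0.29],[[440,-150,-333],-0.29],[[440,-150,-333],-0.29],[[440,-150,-333],-0.29]]'; python3 - <<'E'
from h import *
st(); to((.47,-.2,.36),90)
E
```

```text
t: 1.48
eef_pos: [0.5208, 0.199, 0.3502]
tool_rot: [0.707, -0.707, 0.002, -0.002]
contact_force: [-0.7, 0.2, 0.0]
gripper_width: 0.998
t1.48 tcp [0.5208 0.199  0.3502] jaw 89.64 F [-0.75  0.2   0.04] T [-0.023 -0.027  0.03 ] w 0.998 q7 1.13 downerr [ 6.e-04  1.e-04 -1.e+00]
shift [ -48.3   -9.9 -399.3] jaw 89.64 turn(y) -0.0063 rad (world ccw 0.36 deg)
```

```bash
python3 -m jog '[[[-40,-10,-30],0.12],[[-48,-10,-65],0.24],[[-48,-10,-105],0.36],[[-48,-10,-145],0.48],[[-48,-10,-185],0.6],[[-48,-10,-225],0.72],[[-48,-10,-265],0.84],[[-48,-10,-305],0.96],[[-48,-10,-345],1.08],[[-48,-10,-385],1.2],[[-48,-10,-400],1.32],[[-48,-10,-400],1.44],[[-48,-10,-400],1.56],[[-48,-10,-400],1.68],[[-48,-10,-400],1.8],[[-48,-10,-400],1.92],[[-48,-10,-400],2.04],[[-48,-10,-400],2.16],[[-48,-10,-400],2.28],[[-48,-10,-400],2.4]]'; python3 - <<'E'
from h import *
st(); to((.432,-.2355,.36),-90)
E
```

```text
t: 3.15
eef_pos: [0.4713, -0.1969, 0.3592]
tool_rot: [0.254, -0.255, 0.66, -0.659]
contact_force: [0.5, -0.2, 0.1]
gripper_width: 1.0
t3.15 tcp [ 0.4713 -0.1969  0.3592] jaw -47.78 F [ 0.53 -0.15  0.12] T [ 0.063 -0.062 -0.021] w 1.0 q7 -0.49 downerr [-1.e-03  8.e-04 -1.e+00]
shift [55.  -0.8  2.2] jaw -47.78 turn(y) 0.7369 rad (world ccw -42.22 deg)
```

```bash
python3 -m jog '[[[10,0,0],0.12],[[20,0,0],0.24],[[30,0,0],0.36],[[40,0,0],0.48],[[50,0,0],0.6],[[55,0,2],0.72],[[55,0,2],0.737],[[55,0,2],0.737],[[55,0,2],0.737],[[55,0,2],0.737]]'; python3 - <<'E'
from h import *
st()
c=read_camera("wrist");np.savez("w1",**c);cv2.imwrite("pics/w1.png",c["img"][:,:,::-1])
E
```

```text
t: 3.98
eef_pos: [0.4323, -0.2364, 0.3597]
tool_rot: [0.002, -0.003, 0.707, -0.707]
contact_force: [0.0, 1.0, 0.1]
gripper_width: 0.998
t3.98 tcp [ 0.4323 -0.2364  0.3597] jaw -89.60 F [0.05 0.97 0.09] T [-0.038 -0.037 -0.021] w 0.998 q7 -1.15 downerr [-4.e-04  2.e-04 -1.e+00]
```

View pics/w1.png

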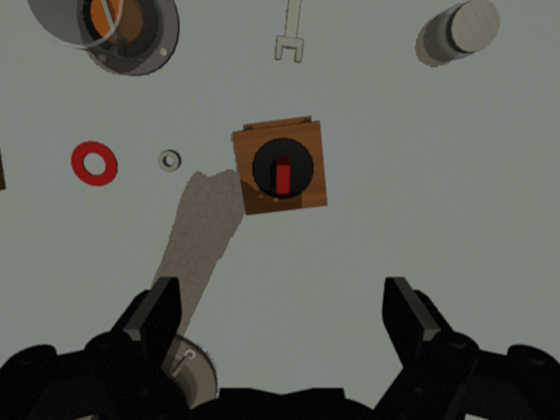

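The wrist view shows the disc at (283,167), with the red handle top at (283,180) nearly aligned with the tool. Measuring it.

```bash
python3 - <<'E'
from h import *
c=load("w1"); im=c["img"][:,:,::-1].copy(); cl=cloud(c); hsv=cv2.cvtColor(im,cv2.COLOR_BGR2HSV)
h,s,v=[hsv[:,:,i].astype(int) for i in range(3)]
X,Y,Z=cl[...,0],cl[...,1],cl[...,2]
near=(abs(X-.43)<.1)&(abs(Y+.235)<.1)
red=near&((h<6)|(h>172))&(s>150)&(Z>.1); print(red.sum(),np.percentile(cl[red][:,2],[5,50,95]))
top=red&(v>110)
print("top n",top.sum(), "z",cl[top][:,2].mean())
uv=np.argwhere(top)[:,::-1].astype(np.float32); r=cv2.minAreaRect(uv); print(r)
bx=cv2.boxPoints(r); P=np.array([onplane(c,*b,.190) for b in bx]); print(P.round(4), "ctr",P.mean(0).round(4))
p3=np.array([onplane(c,*q,.19)[:2] for q in uv]); print("mean",p3.mean(0)); w,V=np.linalg.eigh(np.cov(p3.T)); print("axis ang",np.degrees(np.arctan2(V[1,1],V[0,1])),np.sqrt(w*12))
# disc
disc=(near&(s<110)&(v<70)&(Z>.125)&(Z<.146)).astype(np.uint8)
cs,_=cv2.findContours(disc,cv2.RETR_EXTERNAL,cv2.CHAIN_APPROX_NONE);k=max(cs,key=cv2.contourArea)
pc=np.array([onplane(c,*q[0],.136)[:2]*1000 for q in k],np.float32); print("disc",cv2.fitEllipse(pc),cv2.minEnclosingCircle(pc))
pl=near&(s>100)&(h>5)&(h<18)&(Z>.12)&(Z<.14); print("plate",cv2.minAreaRect((cl[pl][:,:2]*1000).astype(np.float32)))
E
```

```text
1202 [0.135434   0.41153517 0.47263713]
top n 246 z 0.19733750091910435
((182.87466430664062, 173.9224853515625), (209.76275634765625, 27.330848693847656), 3.4336302280426025)
[[ 0.4293 -0.0319  0.19  ]
 [ 0.4567 -0.0383  0.19  ]
 [ 0.4456 -0.2433  0.19  ]
 [ 0.4177 -0.242   0.19  ]] ctr [ 0.4373 -0.1389  0.19  ]
mean [ 0.43411946 -0.23358408]
axis ang 87.25254891906546 [0.02537525 0.09607549]
disc ((433.5284729003906, -237.5069122314453), (62.615318298339844, 66.91596221923828), 179.40199279785156) ((432.83154296875, -237.54055786132812), 34.52752685546875)
plate ((430.8124084472656, -235.67623901367188), (99.95679473876953, 99.1838607788086), 7.483665943145752)
```

```bash
python3 - <<'E'
from h import *
c=load("w1"); im=c["img"][:,:,::-1].copy(); hsv=cv2.cvtColor(im,cv2.COLOR_BGR2HSV)
h,s,v=[hsv[:,:,i].astype(int) for i in range(3)]
m=((h<6)|(h>172))&(s>150)&(v>110); m[:,:260]=0;m[:,310:]=0;m[:150]=0;m[220:]=0
uv=np.argwhere(m)[:,::-1].astype(np.float32); r=cv2.minAreaRect(uv); print(r,len(uv))
p3=np.array([onplane(c,*q,.19)[:2] for q in uv]); print("mean",p3.mean(0)); w,V=np.linalg.eigh(np.cov(p3.T)); print("axis ang",np.degrees(np.arctan2(V[1,1],V[0,1])),np.sqrt(w*12))
cv2.imwrite("pics/w1c.png",cv2.resize(im[110:230,220:340],(600,600),interpolation=cv2.INTER_CUBIC))
E
```

```text
((283.0, 178.5), (25.0, 10.0), 90.0) 241
mean [ 0.43394027 -0.23754058]
axis ang 178.0725818405767 [0.01009203 0.02518649]
```

View pics/w1c.png

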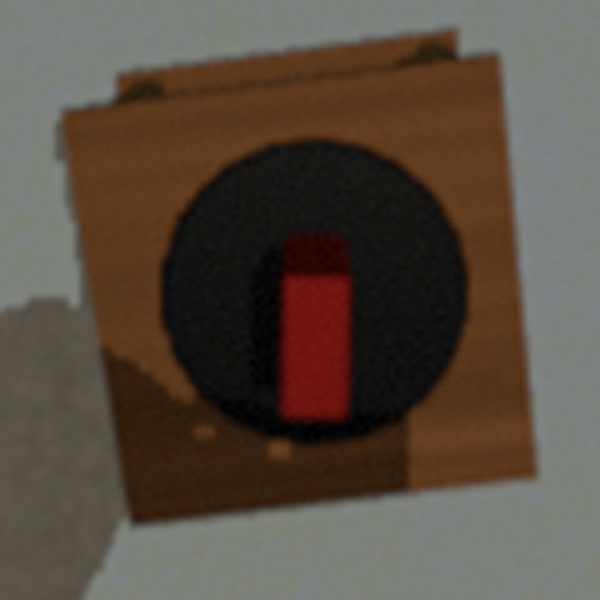

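```bash
python3 - <<'E'
from h import *
to((.433,-.2368,.148),-90)
E
python3 -m jog '[[[-1,40,0],0.005],[[-1,80,0],0.005],[[-1,120,0],0.005],[[-1,160,0],0.005],[[-1,190,0],0.005],[[-1,205,0],0.005],[[-1,212,0],0.005],[[-1,212,0],0.005],[[-1,212,0],0.005]]'; python3 - <<'E'
from h import *
st()
c=read_camera("scene");np.savez("s1",**c);cv2.imwrite("pics/s1.png",cv2.resize(c["img"][180:330,90:290,::-1],(800,600)))
c=read_camera("wrist");np.savez("w2",**c);cv2.imwrite("pics/w2.png",c["img"][:,:,::-1])
E
```

```text
shift [-9.000e-01  2.117e+02  1.000e-01] jaw -89.65 turn(y) 0.0061 rad (world ccw -0.35 deg)
t: 4.78
eef_pos: [0.4334, -0.2377, 0.1485]
tool_rot: [0.0, -0.001, -0.707, 0.707]
contact_force: [0.4, 0.6, -0.3]
gripper_width: 1.001
t4.78 tcp [ 0.4334 -0.2377  0.1485] jaw -90.09 F [ 0.38  0.63 -0.27] T [ 0.006 -0.013  0.008] w 1.001 q7 -0.92 downerr [ 6.e-04 -4.e-04 -1.e+00]
```

View pics/s1.png

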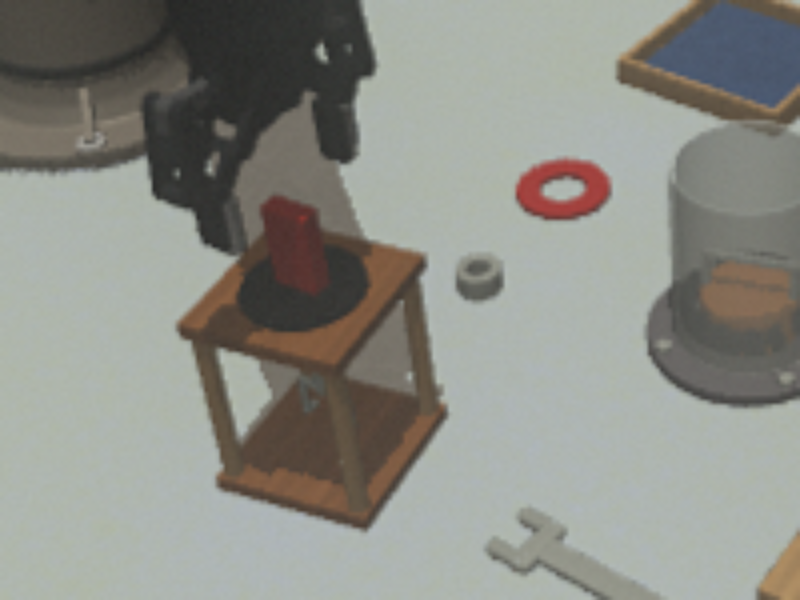

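View pics/w2.png

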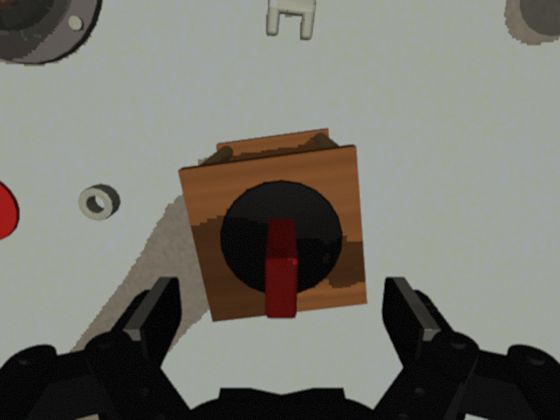

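The fingers straddle the handle: it sits at u≈281 and the finger midpoint is u≈282. Checking along x, then closing.

```bash
python3 - <<'E'
from h import *
c=load("w2"); im=c["img"][:,:,::-1].copy(); hsv=cv2.cvtColor(im,cv2.COLOR_BGR2HSV)
h,s,v=[hsv[:,:,i].astype(int) for i in range(3)]
m=((h<6)|(h>172))&(s>150);m[:,:260]=0;m[:,310:]=0;m[:210]=0;m[330:]=0
for y in (225,240,255,262,270,290,310,318): print(y,np.where(m[y])[0][[0,-1]] if m[y].any() else None, int(v[y,281]))
for vv in (258,316): print(onplane(c,281,vv,.19))
e,R,o=pose(); print(proj(c,e), proj(c,e+[0,0,.019]))
E
python3 -m jog '[[[0,0,0],0],[[0,0,0],0],[[0,0,0],0],[[0,0,0],0],[[0,0,0],0],[[0,0,0],0],[[0,0,0],0],[[0,0,0],0]]' 0 80; python3 -c "
from h import *
st()"
```

```text
225 [268 294] 50
240 [266 296] 54
255 [265 297] 46
262 [264 298] 80
270 [264 298] 80
290 [264 297] 80
310 [266 295] 81
318 None 117
[ 0.44819154 -0.23781531  0.19      ]
[ 0.42019803 -0.23774676  0.19      ]
[281.2549825  249.37013345] [281.26644302 265.33311367]
t: 5.55
eef_pos: [0.4329, -0.2376, 0.1482]
tool_rot: [-0.001, 0.001, 0.707, -0.707]
contact_force: [-1.2, 0.9, 4.9]
gripper_width: 0.137
t5.55 tcp [ 0.4329 -0.2376  0.1482] jaw -90.14 F [-1.17  0.86  4.88] T [ 0.154  0.363 -0.024] w 0.137 q7 -0.92 downerr [ 2.e-04  2.e-04 -1.e+00]
```

```bash
python3 -m jog '[[[0,-5,0],0],[[0,-15,0],0],[[0,-35,0],0],[[0,-60,0],0],[[0,-85,0],0],[[0,-115,0],0],[[0,-145,0],0],[[0,-165,0],0],[[0,-172,0],0],[[0,-172,0],0],[[0,-172,0],0],[[0,-172,0],0]]'; python3 - <<'E'
from h import *
st()
c=read_camera("scene");np.savez("s2",**c);cv2.imwrite("pics/s2.png",cv2.resize(c["img"][130:310,90:330,::-1],(800,600)))
E
```

```text
t: 6.55
eef_pos: [0.4318, -0.237, 0.3183]
tool_rot: [-0.002, -0.0, 0.707, -0.707]
contact_force: [0.5, 0.9, -1.9]
gripper_width: 0.136
t6.55 tcp [ 0.4318 -0.237   0.3183] jaw -90.13 F [ 0.54  0.89 -1.94] T [-0.002  0.027 -0.018] w 0.136 q7 -1.13 downerr [-2.8e-03  6.0e-04 -1.0e+00]
```

View pics/s2.png

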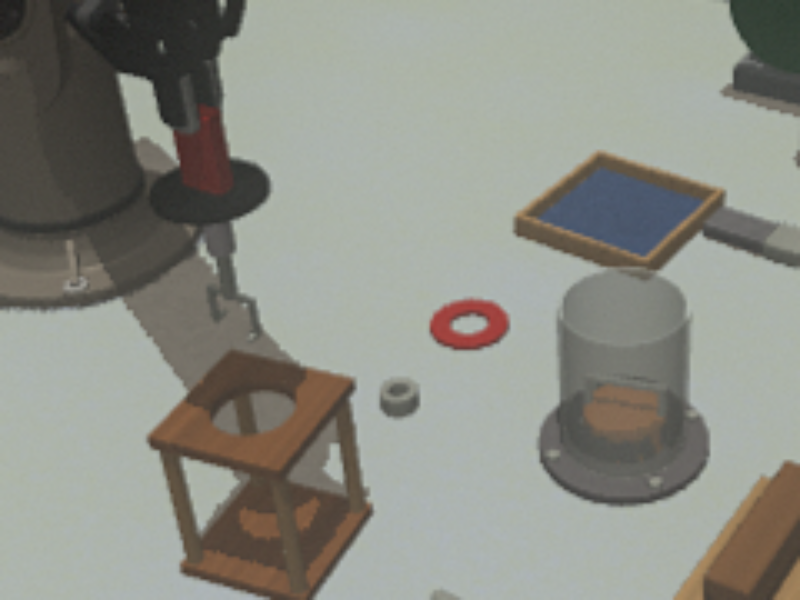

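The picker hangs straight in the jaws, fork at about (235,310) in this crop, and the stand's hole is now in view. I'll move near the column to measure it from the wrist.

```bash
python3 -m jog '[[[-10,0,-30],0],[[-20,0,-60],0],[[-30,0,-90],0],[[-40,0,-120],0],[[-50,0,-150],0],[[-60,0,-180],0],[[-65,0,-200],0],[[-68,0,-208],0],[[-68,0,-208],0],[[-68,0,-208],0],[[-68,0,-208],0]]'; python3 - <<'E'
from h import *
st()
for n in ["top","wrist","scene"]:
    c=read_camera(n);np.savez(n[0]+"3",**c);cv2.imwrite(f"pics/{n}3.png",c["img"][:,:,::-1])
E
```

```text
t: 7.52
eef_pos: [0.5006, -0.0317, 0.3195]
tool_rot: [0.002, -0.001, -0.707, 0.707]
contact_force: [-0.0, -0.5, -1.6]
gripper_width: 0.139
t7.52 tcp [ 0.5006 -0.0317  0.3195] jaw -90.29 F [-0.02 -0.5  -1.63] T [-0.018 -0.024  0.012] w 0.139 q7 -1.58 downerr [-1.e-03 -8.e-04 -1.e+00]
```

View pics/wrist3.png

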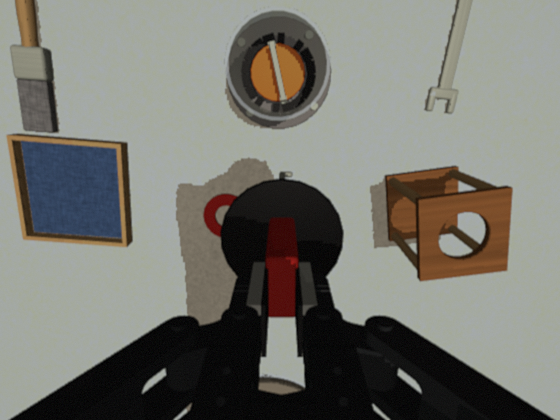

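View pics/top3.png

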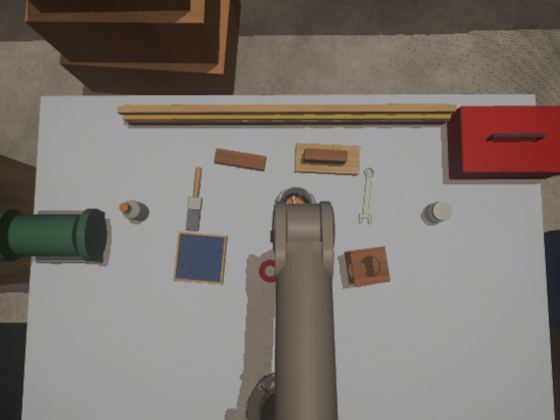

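The wrist view now shows everything: the column at (278,70) with the bar from (272,42) to (284,102), the tray at (72,190) and the stand's hole at (462,236).

```bash
python3 - <<'E'
from h import *
c=load("w3"); im=c["img"][:,:,::-1].copy(); cl=cloud(c); hsv=cv2.cvtColor(im,cv2.COLOR_BGR2HSV)
h,s,v=[hsv[:,:,i].astype(int) for i in range(3)]
X,Y,Z=cl[...,0],cl[...,1],cl[...,2]
near=(abs(X-.61)<.12)&(abs(Y+.028)<.12)
near[130:]=0
# drum
uvbox=np.zeros_like(near);uvbox[30:115,240:320]=1
orr=uvbox&(h>4)&(h<20)&(s>130)&(v>90)
uv=np.argwhere(orr)[:,::-1]; pc=np.array([onplane(c,*q,.040)[:2]*1000 for q in uv],np.float32)
print("drum",len(uv),cv2.minEnclosingCircle(pc))
bar=uvbox&(s<60)&(v>120)&(Z>.05)&(Z<.085)
n,l,st_,ce=cv2.connectedComponentsWithStats(bar.astype(np.uint8)); i=1+np.argmax(st_[1:,4]); b=l==i
uv=np.argwhere(b)[:,::-1]; pb=np.array([onplane(c,*q,.067)[:2]*1000 for q in uv],np.float32)
print("bar",b.sum(),np.median(Z[b]),cv2.minAreaRect(pb),pb.mean(0)); w,V=np.linalg.eigh(np.cov(pb.T)); print(" ang",np.degrees(np.arctan2(V[1,1],V[0,1])),np.sqrt(12*w))
def fitc(P):
    A=np.c_[P[:,:2],np.ones(len(P))]; x=np.linalg.lstsq(A,(P[:,:2]**2).sum(1),rcond=None)[0]
    return x[:2]/2, np.sqrt(x[2]+(x[:2]**2).sum()/4)
rim=near&(abs(Z-.14)<.004); print("rim",rim.sum(),fitc(cl[rim]))
# rim via rays: inner & outer angular
fl=near&(abs(Z-.010)<.003); print("flange",fl.sum()); k=cv2.minEnclosingCircle((cl[fl][:,:2]*1000).astype(np.float32));print(k)
# hole: contour not wood at plate height
pl=(s>90)&(h>5)&(h<18)&(abs(Z-.13)<.006)&(abs(X-.43)<.1)&(abs(Y+.236)<.1)
cs,hi=cv2.findContours(pl.astype(np.uint8),cv2.RETR_CCOMP,cv2.CHAIN_APPROX_NONE)
for k,hh in zip(cs,hi[0]):
    if cv2.contourArea(k)>300:
        p=np.array([onplane(c,*q[0],.13)[:2]*1000 for q in k],np.float32); print("hole" if hh[3]>=0 else "plate",cv2.minAreaRect(p),cv2.minEnclosingCircle(p),fitc(p))
tb=(h>95)&(h<135)&(s>60)&(abs(Z-.006)<.012)
uv=np.argwhere(tb)[:,::-1]; p=np.array([onplane(c,*q,.006)[:2]*1000 for q in uv],np.float32); print("felt",len(p),cv2.minAreaRect(p),np.median(p,0))
E
```

```text
drum 2077 ((607.6928100585938, -27.80453109741211), 32.823429107666016)
bar 285 0.0656715320411729 ((607.7649536132812, -27.606449127197266), (62.68793487548828, 6.706774711608887), 12.292662620544434) [608.4036   -27.575993]
 ang -167.8356790633709 [ 5.52097338 64.58353935]
rim 1520 (array([ 0.60757406, -0.02866337]), np.float64(0.047572961104714574))
flange 1174
((605.8973388671875, -28.761390686035156), 67.22732543945312)
plate ((431.9765319824219, -233.97657775878906), (101.54656219482422, 101.25142669677734), 7.616183757781982) ((431.7042236328125, -233.6359405517578), 70.67119598388672) (array([ 431.89061083, -234.02780107]), np.float64(57.45745620554398))
hole ((431.9530029296875, -234.02525329589844), (56.468017578125, 56.32758331298828), 89.65902709960938) ((432.37677001953125, -233.05690002441406), 29.248199462890625) (array([ 432.18898004, -233.48929446]), np.float64(27.88461861535934))
felt 7931 ((452.811767578125, 267.6515808105469), (128.26129150390625, 132.1299591064453), 85.02913665771484) [456.59274 267.78482]
```

```bash
python3 - <<'E'
from h import *
to((.6074,-.0294,.3195),-12.8)
E
python3 -m jog '[[[-30,0,0],-0.12],[[-60,0,-1],-0.24],[[-90,0,-1],-0.36],[[-105,0,-2],-0.48],[[-107,0,-2],-0.6],[[-107,0,-2],-0.72],[[-107,0,-2],-0.84],[[-107,0,-2],-0.96],[[-107,0,-2],-1.08],[[-107,0,-2],-1.2],[[-107,0,-2],-1.32],[[-107,0,-2],-1.352],[[-107,0,-2],-1.352],[[-107,0,-2],-1.352],[[-107,0,-2],-1.352]]'; python3 - <<'E'
from h import *
st(); to((.6074,-.0294,.170),-12.8)
for n in ["wrist","scene"]:
    c=read_camera(n);np.savez(n[0]+"4",**c);cv2.imwrite(f"pics/{n}4.png",c["img"][:,:,::-1])
E
```

```text
shift [-106.5    0.4   -2.3] jaw -90.28 turn(y) -1.3522 rad (world ccw 77.48 deg)
t: 8.92
eef_pos: [0.6082, -0.0284, 0.3199]
tool_rot: [-0.441, 0.441, -0.553, 0.553]
contact_force: [0.6, -0.8, -2.0]
gripper_width: 0.131
t8.92 tcp [ 0.6082 -0.0284  0.3199] jaw -12.78 F [ 0.59 -0.75 -2.02] T [-0.018  0.014  0.017] w 0.131 q7 -0.17 downerr [-0.e+00 -1.e-04 -1.e+00]
shift [  1.2 149.9  -0.5] jaw -12.78 turn(y) 0.0004 rad (world ccw -0.02 deg)
```

View pics/scene4.png

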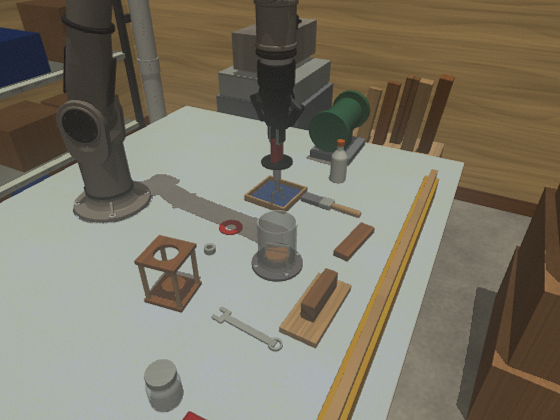

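View pics/wrist4.png

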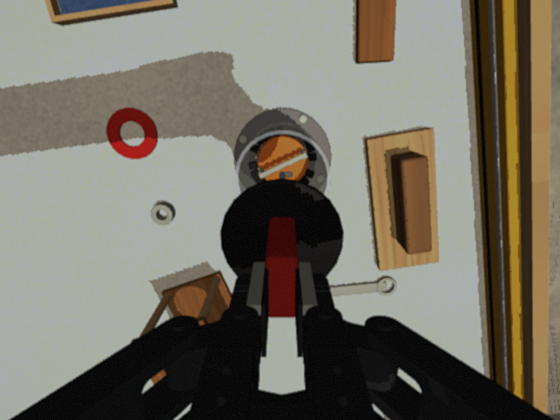

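The picker is above the column and the fork is turned past the bar. Descending.

```bash
python3 -m jog '[[[0,20,0],0],[[1,40,0],0],[[1,60,0],0],[[1,75,0],0],[[1,85,0],0],[[1,92,0],0],[[1,99,0],0],[[1,106,0],0],[[1,106,0],0]]';  python3 -c "
from h import *
st()"; python3 -m jog '[[[0,5,0],0],[[0,10,0],0],[[0,15,0],0],[[0,20,0],0],[[0,25,0],0],[[0,30,0],0],[[0,34,0],0],[[0,38,0],0],[[0,41,0],0],[[0,44,0],0],[[0,44,0],0],[[0,44,0],0]]'
python3 - <<'E'
from h import *
st()
c=read_camera("scene");np.savez("s5",**c);cv2.imwrite(f"pics/s5.png",cv2.resize(c["img"][150:290,210:350,::-1],(600,600),interpolation=cv2.INTER_CUBIC))
E
```

```text
t: 9.77
eef_pos: [0.6076, -0.0288, 0.2129]
tool_rot: [0.441, -0.442, 0.552, -0.552]
contact_force: [-0.7, 0.1, -2.1]
gripper_width: 0.132
t9.77 tcp [ 0.6076 -0.0288  0.2129] jaw -12.67 F [-0.71  0.08 -2.14] T [-0.03   0.043 -0.011] w 0.132 q7 -0.13 downerr [-1.3e-03 -1.0e-04 -1.0e+00]
t: 10.77
eef_pos: [0.608, -0.0289, 0.1698]
tool_rot: [0.442, -0.442, 0.552, -0.552]
contact_force: [0.6, 0.5, -1.8]
gripper_width: 0.13
t10.77 tcp [ 0.608  -0.0289  0.1698] jaw -12.67 F [ 0.58  0.48 -1.77] T [-0.008 -0.022 -0.019] w 0.13 q7 -0.11 downerr [-1.e-04 -0.e+00 -1.e+00]
```

View pics/s5.png

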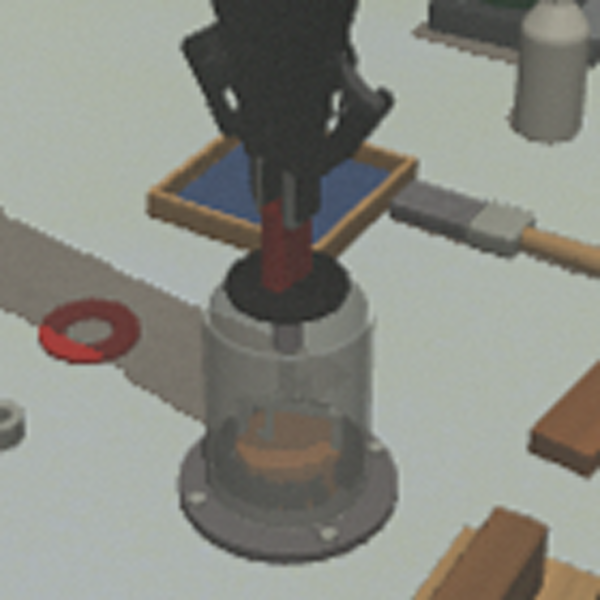

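No contact yet: Fz is still just the picker's weight. Turning the fork clockwise under the bar, then raising until it pulls.

```bash
python3 -m jog '[[[0,0,0],0.1],[[0,0,0],0.2],[[0,0,0],0.3],[[0,0,0],0.4],[[0,0,0],0.5],[[0,0,0],0.58],[[0,0,0],0.64],[[0,0,0],0.68],[[0,0,0],0.68],[[0,0,0],0.68]]'
python3 -c "
from h import *
st()"
python3 -m jog '[[[0,-2,0],0],[[0,-4,0],0],[[0,-6,0],0],[[0,-8,0],0],[[0,-10,0],0],[[0,-11,0],0],[[0,-11,0],0],[[0,-11,0],0]]'
python3 -c "
from h import *
st()"
```

```text
t: 11.65
eef_pos: [0.6082, -0.0287, 0.1701]
tool_rot: [-0.233, 0.233, -0.668, 0.668]
contact_force: [-0.7, 0.3, -2.0]
gripper_width: 0.135
t11.65 tcp [ 0.6082 -0.0287  0.1701] jaw -51.54 F [-0.67  0.31 -2.05] T [-0.001  0.042  0.042] w 0.135 q7 -0.72 downerr [ 4.e-04  0.e+00 -1.e+00]
t: 12.32
eef_pos: [0.6079, -0.0288, 0.1808]
tool_rot: [0.232, -0.233, 0.668, -0.668]
contact_force: [0.8, 0.3, -3.1]
gripper_width: 0.132
t12.32 tcp [ 0.6079 -0.0288  0.1808] jaw -51.62 F [ 0.76  0.29 -3.12] T [0.034 0.006 0.013] w 0.132 q7 -0.73 downerr [-2.e-04  0.e+00 -1.e+00]
```

```bash
python3 -m jog '[[[0,-1,0],0],[[0,-2,0],0],[[0,-3,0],0],[[0,-3,0],0]]'
python3 -c "
from h import *
st()"
python3 -m jog '[[[0,-1,0],0],[[0,-2,0],0],[[0,-3,0],0],[[0,-3,0],0]]'
python3 -c "
from h import *
st()"
python3 -m jog '[[[0,-1,0],0],[[0,-2,0],0],[[0,-3,0],0],[[0,-3,0],0]]'
python3 -c "
from h import *
st()"
```

```text
t: 12.65
eef_pos: [0.6078, -0.0288, 0.1838]
tool_rot: [0.232, -0.233, 0.668, -0.668]
contact_force: [0.4, -0.2, -5.9]
gripper_width: 0.132
t12.65 tcp [ 0.6078 -0.0288  0.1838] jaw -51.62 F [ 0.38 -0.16 -5.93] T [-0.058  0.032 -0.001] w 0.132 q7 -0.73 downerr [-5.e-04  0.e+00 -1.e+00]
t: 12.98
eef_pos: [0.6079, -0.0289, 0.1869]
tool_rot: [0.232, -0.232, 0.668, -0.668]
contact_force: [-0.3, -0.1, -6.9]
gripper_width: 0.135
t12.98 tcp [ 0.6079 -0.0289  0.1869] jaw -51.62 F [-0.27 -0.15 -6.92] T [-0.     0.04   0.034] w 0.135 q7 -0.73 downerr [-3.e-04  0.e+00 -1.e+00]
t: 13.32
eef_pos: [0.6079, -0.0288, 0.1899]
tool_rot: [0.232, -0.232, 0.668, -0.668]
contact_force: [0.8, 0.7, -7.6]
gripper_width: 0.131
t13.32 tcp [ 0.6079 -0.0288  0.1899] jaw -51.62 F [ 0.82  0.7  -7.59] T [ 0.008  0.082 -0.035] w 0.131 q7 -0.73 downerr [-2.e-04  1.e-04 -1.e+00]
```

```bash
python3 -m jog '[[[0,-1,0],0.03],[[0,-2,0],0.06],[[0,-2,0],0.09],[[0,-2,0],0.12],[[0,-2,0],0.15],[[0,-2,0],0.18],[[0,-2,0],0.21],[[0,-2,0],0.24],[[0,-2,0],0.26]]'
python3 -c "
from h import *
st()"
python3 -m jog '[[[0,0,0],0.03],[[0,0,0],0.06],[[0,0,0],0.06]]'
python3 -c "
from h import *
st()"
```

```text
t: 14.07
eef_pos: [0.6077, -0.0286, 0.1916]
tool_rot: [0.143, -0.144, 0.692, -0.692]
contact_force: [0.7, 0.7, -9.3]
gripper_width: 0.13
t14.07 tcp [ 0.6077 -0.0286  0.1916] jaw -66.58 F [ 0.71  0.74 -9.27] T [0.154 0.081 0.088] w 0.13 q7 -0.97 downerr [-7.e-04  1.e-04 -1.e+00]
t: 14.32
eef_pos: [0.6078, -0.0287, 0.1917]
tool_rot: [0.123, -0.123, 0.696, -0.696]
contact_force: [-0.6, 0.2, -9.2]
gripper_width: 0.13
t14.32 tcp [ 0.6078 -0.0287  0.1917] jaw -70.00 F [-0.61  0.18 -9.25] T [0.082 0.087 0.014] w 0.13 q7 -1.02 downerr [-5.e-04  1.e-04 -1.e+00]
```

```bash
for i in 1 2; do python3 -m jog '[[[0,0,0],0.03],[[0,0,0],0.06],[[0,0,0],0.06]]' >/dev/null
python3 -c "
from h import *
st()"; done
```

```text
t14.57 tcp [ 0.6078 -0.0287  0.1917] jaw -73.40 F [-0.7   0.07 -8.38] T [0.089 0.084 0.04 ] w 0.136 q7 -1.07 downerr [-4.e-04  1.e-04 -1.e+00]
t14.82 tcp [ 0.6079 -0.0287  0.1918] jaw -76.80 F [-0.19  0.16 -8.47] T [0.106 0.063 0.038] w 0.139 q7 -1.12 downerr [-3.e-04 -0.e+00 -1.e+00]
```

```bash
python3 -m jog '[[[0,0,0],0.03],[[0,0,0],0.06],[[0,0,0],0.06]]' | grep -E "force"
python3 -c "
from h import *
st()"
```

```text
contact_force: [-0.3, 0.3, -8.6]
t15.07 tcp [ 0.608  -0.0287  0.1918] jaw -80.22 F [-0.32  0.31 -8.6 ] T [0.136 0.084 0.076] w 0.135 q7 -1.17 downerr [-1.e-04  0.e+00 -1.e+00]
```

```bash
python3 -m jog '[[[0,0,0],0.03],[[0,0,0],0.06],[[0,0,0],0.06]]' | grep -E "force"
python3 -c "
from h import *
st()"
```

```text
contact_force: [-0.1, 0.0, -8.7]
t15.32 tcp [ 0.608  -0.0288  0.1918] jaw -83.64 F [-0.14  0.03 -8.67] T [0.068 0.03  0.045] w 0.129 q7 -1.23 downerr [-1.e-04  0.e+00 -1.e+00]
```

```bash
python3 -m jog '[[[0,0,0],0.03],[[0,0,0],0.06],[[0,0,0],0.06]]' | grep -E "force"
python3 -c "
from h import *
st()"
```

```text
contact_force: [1.7, -0.0, -8.5]
t15.57 tcp [ 0.6084 -0.0288  0.192 ] jaw -87.07 F [ 1.73 -0.05 -8.49] T [ 0.033 -0.383  0.037] w 0.134 q7 -1.28 downerr [ 9.e-04 -1.e-04 -1.e+00]
```

```bash
python3 -m jog '[[[0,0,0],0.03],[[0,0,0],0.06],[[0,0,0],0.06]]' | grep -E "force"
python3 -c "
from h import *
st()
c=read_camera('scene');cv2.imwrite('pics/s6.png',cv2.resize(c['img'][150:290,210:350,::-1],(600,600),interpolation=cv2.INTER_CUBIC))"
```

```text
contact_force: [1.0, 0.1, -8.0]
t15.82 tcp [ 0.6084 -0.0286  0.1921] jaw -90.50 F [ 1.02  0.12 -7.98] T [ 0.222 -0.16   0.022] w 0.135 q7 -1.33 downerr [ 7.e-04  2.e-04 -1.e+00]
```

View pics/s6.png

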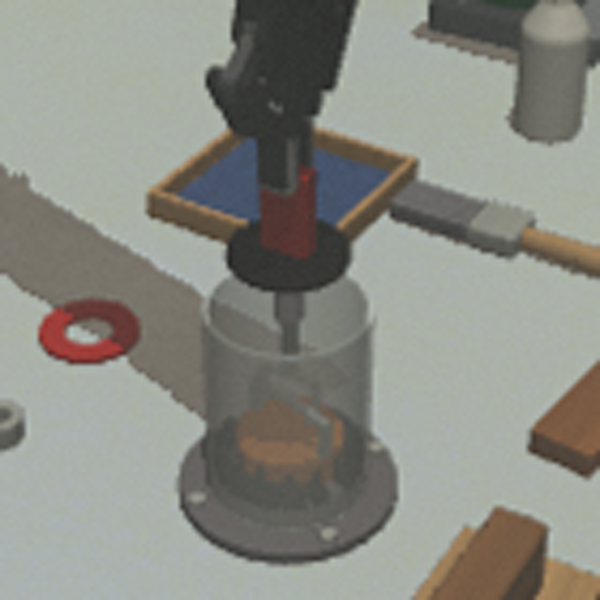

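The bar has turned with the fork, about 30° clockwise so far. Continuing.

```bash
python3 -m jog '[[[0,0,0],0.03],[[0,0,0],0.06],[[0,0,0],0.06]]' | grep -E "force"
python3 -c "
from h import *
st()"
```

```text
contact_force: [0.1, 0.3, -3.3]
t16.12 tcp [ 0.6085 -0.0291  0.1926] jaw -93.97 F [ 0.14  0.27 -3.3 ] T [-0.038  0.076  0.019] w 0.134 q7 -1.38 downerr [ 0.0011 -0.     -1.    ]
```

```bash
python3 -m jog '[[[0,0,0],0.03],[[0,0,0],0.06],[[0,0,0],0.06]]' | grep -E "force"
python3 -c "
from h import *
st()"
```

```text
contact_force: [-1.1, -0.4, -2.8]
t16.37 tcp [ 0.6085 -0.0291  0.1925] jaw -97.37 F [-1.14 -0.4  -2.8 ] T [0.032 0.038 0.139] w 0.131 q7 -1.44 downerr [ 1.2e-03 -1.0e-04 -1.0e+00]
```

The lugs sprang up at jaw -94°: Fz fell from -8.0 to -3.3 N, which is little more than the weight, so I stop turning. I'll back off the small extra twist and start lifting slowly.

```bash
python3 -m jog '[[[0,0,0],-0.03],[[0,0,0],-0.06],[[0,0,0],-0.06]]' | grep -E "force"
python3 -c "
from h import *
st()"
python3 -m jog '[[[0,-2,0],0],[[0,-4,0],0],[[0,-6,0],0],[[0,-8,0],0],[[0,-10,0],0],[[0,-10,0],0]]' | grep -E "force"
python3 -c "
from h import *
st()
c=read_camera('scene');cv2.imwrite('pics/s7.png',cv2.resize(c['img'][150:290,210:350,::-1],(600,600),interpolation=cv2.INTER_CUBIC))"
```

```text
contact_force: [0.1, -0.8, -4.2]
t16.62 tcp [ 0.6083 -0.0291  0.1923] jaw -93.84 F [ 0.09 -0.82 -4.2 ] T [0.051 0.003 0.045] w 0.134 q7 -1.38 downerr [ 8.e-04  1.e-04 -1.e+00]
contact_force: [-0.5, -0.7, -3.9]
t17.12 tcp [ 0.6084 -0.0289  0.2025] jaw -94.02 F [-0.5  -0.67 -3.93] T [0.009 0.031 0.002] w 0.135 q7 -1.39 downerr [ 9.e-04  1.e-04 -1.e+00]
```

View pics/s7.png

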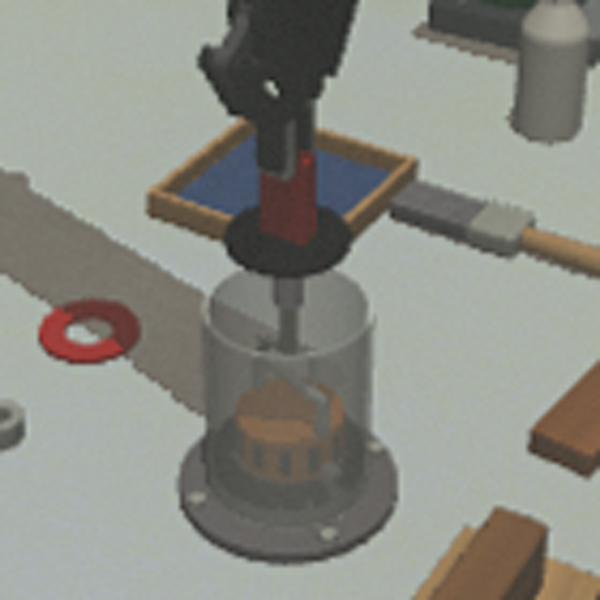

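The strainer is rising free through the collar (drum at about (290,430) in the crop), with no extra load. Continuing straight up.

```bash
python3 -m jog '[[[0,-4,0],0],[[0,-8,0],0],[[0,-12,0],0],[[0,-16,0],0],[[0,-21,0],0],[[0,-26,0],0],[[0,-31,0],0],[[0,-36,0],0],[[0,-41,0],0],[[0,-46,0],0],[[0,-50,0],0],[[0,-50,0],0]]' | grep -E "force"
python3 -m jog '[[[0,-5,0],0],[[0,-10,0],0],[[0,-16,0],0],[[0,-22,0],0],[[0,-28,0],0],[[0,-34,0],0],[[0,-40,0],0],[[0,-46,0],0],[[0,-52,0],0],[[0,-58,0],0],[[0,-64,0],0],[[0,-70,0],0],[[0,-76,0],0],[[0,-81,0],0],[[0,-85,0],0],[[0,-88,0],0],[[0,-90,0],0],[[0,-90,0],0],[[0,-90,0],0]]' | grep -E "force"
python3 -c "
from h import *
st(); to((.4527,.2677,.34))
c=read_camera('scene');np.savez('s8',**c);cv2.imwrite('pics/s8.png',cv2.resize(c['img'][100:290,180:370,::-1],(600,600),interpolation=cv2.INTER_CUBIC))
c=read_camera('wrist');np.savez('w8',**c);cv2.imwrite('pics/w8.png',c['img'][:,:,::-1])"
```

```text
contact_force: [-0.1, -0.3, -3.6]
contact_force: [-0.1, -1.6, -3.9]
t19.75 tcp [ 0.608  -0.0289  0.3418] jaw -94.02 F [-0.13 -1.58 -3.85] T [ 0.048  0.018 -0.023] w 0.131 q7 -1.47 downerr [-2.e-04 -0.e+00 -1.e+00]
shift [ 175.7    1.8 -284.9] jaw -94.02
```

View pics/s8.png

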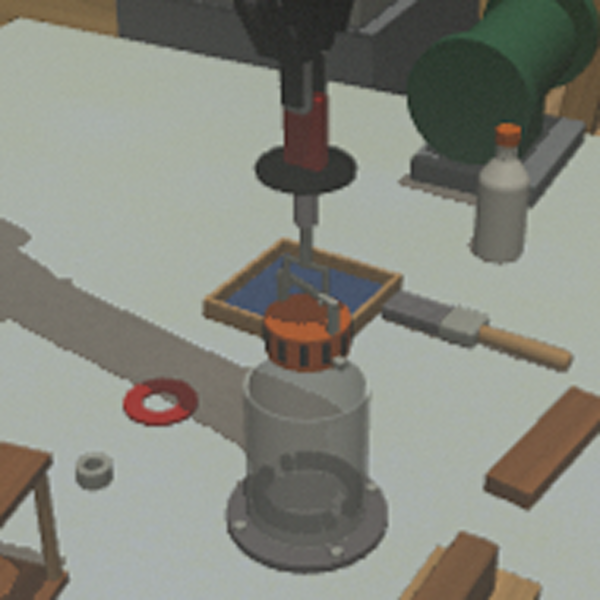

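View pics/w8.png

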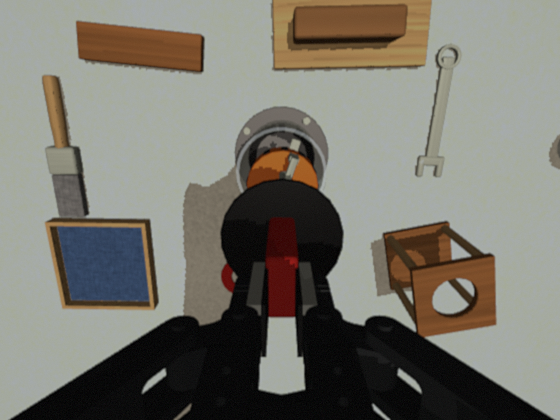

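The strainer hangs upright and clear, its drum at (307,330) in the crop and above the rim. The tray is at (103,262) in the wrist view. Refining the tray centre, then carrying the strainer over.

```bash
python3 - <<'E'
from h import *
c=load("w8"); im=c["img"][:,:,::-1].copy(); hsv=cv2.cvtColor(im,cv2.COLOR_BGR2HSV)
h,s,v=[hsv[:,:,i].astype(int) for i in range(3)]
tb=(h>95)&(h<135)&(s>60)
uv=np.argwhere(tb)[:,::-1]; p=np.array([onplane(c,*q,.006)[:2]*1000 for q in uv],np.float32); print("felt",len(p),cv2.minAreaRect(p))
E
python3 -m jog '[[[5,0,-8],0],[[12,0,-19],0],[[20,0,-33],0],[[30,0,-49],0],[[41,0,-66],0],[[52,0,-84],0],[[63,0,-102],0],[[74,0,-120],0],[[85,0,-138],0],[[96,0,-156],0],[[107,0,-174],0],[[118,0,-192],0],[[129,0,-210],0],[[140,0,-227],0],[[150,0,-243],0],[[159,0,-257],0],[[166,0,-269],0],[[171,0,-278],0],[[174,0,-283],0],[[176,0,-285],0]]' | grep -E "force"
python3 -c "
from h import *
st()"
```

```text
felt 9618 ((366.1651611328125, -12.5357666015625), (1013.863525390625, 517.1675415039062), 85.94524383544922)
contact_force: [-0.4, 0.1, -4.1]
t21.52 tcp [0.4519 0.2687 0.3418] jaw -93.95 F [-0.36  0.11 -4.11] T [-0.006  0.024  0.018] w 0.128 q7 -2.21 downerr [-1.e-04 -0.e+00 -1.e+00]
```

```bash
python3 -m jog '[[[0,4,0],0],[[0,10,0],0],[[0,18,0],0],[[0,27,0],0],[[0,36,0],0],[[0,45,0],0],[[0,54,0],0],[[0,63,0],0],[[0,72,0],0],[[0,81,0],0],[[0,90,0],0],[[0,99,0],0],[[0,108,0],0],[[0,116,0],0],[[0,124,0],0],[[0,131,0],0],[[0,137,0],0],[[0,142,0],0],[[0,145,0],0],[[0,145,0],0]]' | grep -E "force"
python3 -c "
from h import *
st()
c=read_camera('scene');np.savez('s9',**c);cv2.imwrite('pics/s9.png',cv2.resize(c['img'][110:230,200:360,::-1],(800,600),interpolation=cv2.INTER_CUBIC))"
```

```text
contact_force: [0.1, 0.6, -3.4]
t23.18 tcp [0.4522 0.2676 0.1963] jaw -94.03 F [ 0.09  0.59 -3.38] T [-0.03   0.    -0.011] w 0.136 q7 -2.12 downerr [-6.e-04 -7.e-04 -1.e+00]
```

View pics/s9.png

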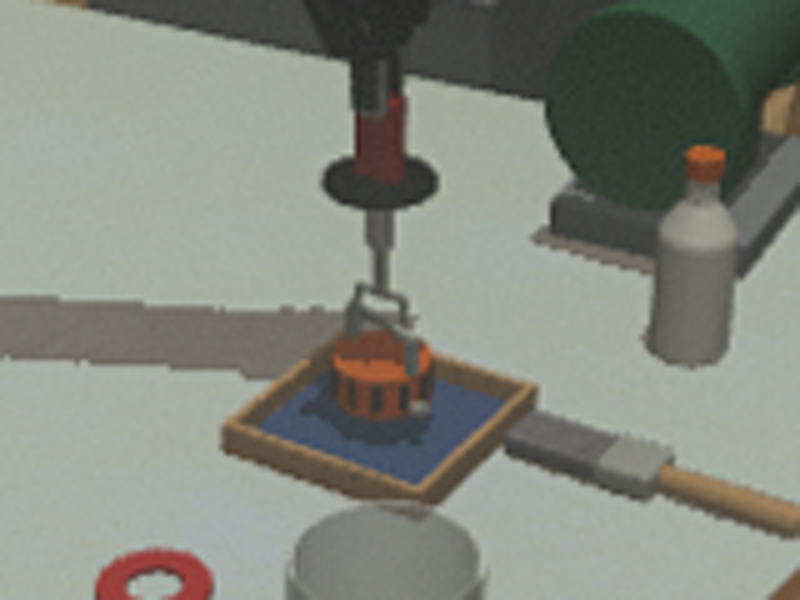

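The strainer hangs over the middle of the tray, at (383,375) in the crop. Lowering gently.

```bash
python3 -m jog '[[[0,4,0],0],[[0,8,0],0],[[0,12,0],0],[[0,15,0],0],[[0,17,0],0],[[0,18.5,0],0],[[0,20,0],0],[[0,21.5,0],0],[[0,23,0],0],[[0,24.5,0],0],[[0,26,0],0],[[0,26,0],0],[[0,26,0],0]]' | grep -E "force"
python3 -c "
from h import *
st()"
python3 -m jog '[[[0,1.5,0],0],[[0,3,0],0],[[0,4.5,0],0],[[0,4.5,0],0]]' | grep -E "force"
python3 -c "
from h import *
st()
c=read_camera('scene');np.savez('s10',**c);cv2.imwrite('pics/s10.png',cv2.resize(c['img'][110:230,200:360,::-1],(800,600),interpolation=cv2.INTER_CUBIC))"
```

```text
contact_force: [-0.3, 0.2, -2.6]
t24.32 tcp [0.4526 0.2679 0.171 ] jaw -94.03 F [-0.34  0.21 -2.61] T [-0.032 -0.063 -0.02 ] w 0.133 q7 -2.09 downerr [ 2.e-04  2.e-04 -1.e+00]
contact_force: [-0.0, 0.4, -2.5]
t24.65 tcp [0.4523 0.2678 0.1661] jaw -94.02 F [-0.01  0.44 -2.54] T [ 0.066 -0.02  -0.017] w 0.137 q7 -2.09 downerr [-3.e-04 -2.e-04 -1.e+00]
```

View pics/s10.png

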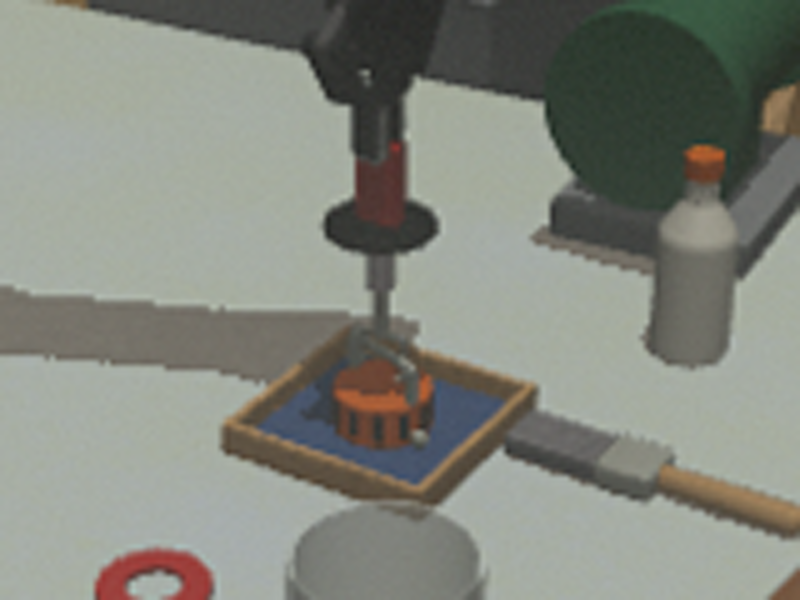

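The strainer stands on the felt at (383,405). Unhooking with a counter-clockwise turn of about 46°, then rising carefully.

```bash
python3 -m jog '[[[0,0,0],-0.06],[[0,0,0],-0.14],[[0,0,0],-0.22],[[0,0,0],-0.3],[[0,0,0],-0.38],[[0,0,0],-0.46],[[0,0,0],-0.54],[[0,0,0],-0.62],[[0,0,0],-0.7],[[0,0,0],-0.76],[[0,0,0],-0.8],[[0,0,0],-0.8],[[0,0,0],-0.8]]' | grep -E "force"
python3 -c "
from h import *
st()
for n in ('top','wrist'):
  c=read_camera(n);np.savez(n[0]+'11',**c);cv2.imwrite('pics/'+n+'11.png',c['img'][:,:,::-1])
"
```

```text
contact_force: [0.5, -0.4, -1.4]
t25.78 tcp [0.4525 0.2677 0.1664] jaw -48.27 F [ 0.46 -0.37 -1.39] T [-0.001  0.06   0.047] w 0.134 q7 -1.35 downerr [ 0.e+00  1.e-04 -1.e+00]
```

View pics/wrist11.png

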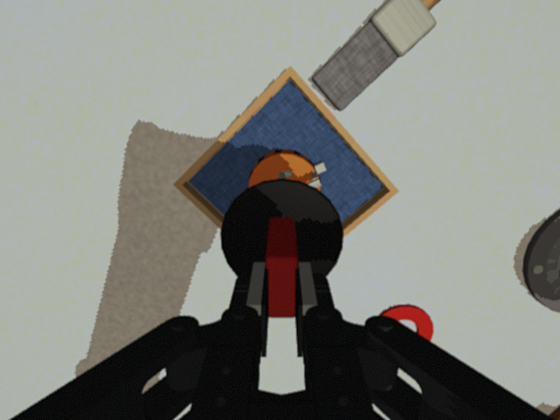

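```bash
python3 -m jog '[[[0,-2,0],0],[[0,-4,0],0],[[0,-6,0],0],[[0,-8,0],0],[[0,-10,0],0],[[0,-11,0],0],[[0,-11,0],0]]' | grep -E "force"
python3 -c "
from h import *
st()"
```

```text
contact_force: [-0.4, -0.1, -2.2]
t26.47 tcp [0.4526 0.2679 0.1777] jaw -48.19 F [-0.42 -0.15 -2.25] T [-0.005 -0.004 -0.013] w 0.136 q7 -1.36 downerr [ 4.e-04  5.e-04 -1.e+00]
```

The feet are level with the bar and Fz stays at the picker's own weight, so the fork is free. Rising on.

```bash
python3 -m jog '[[[0,-3,0],0],[[0,-6,0],0],[[0,-9,0],0],[[0,-12,0],0],[[0,-16,0],0],[[0,-20,0],0],[[0,-20,0],0]]' | grep -E "force"
python3 -m jog '[[[0,-10,0],0],[[0,-25,0],0],[[0,-45,0],0],[[0,-70,0],0],[[0,-95,0],0],[[0,-115,0],0],[[0,-122,0],0],[[0,-122,0],0]]' | grep -E "force"
python3 -c "
from h import *
st(); to((.5,.03,.32),-90)
c=read_camera('scene');np.savez('s12',**c);cv2.imwrite('pics/s12.png',cv2.resize(c['img'][90:240,180:380,::-1],(800,600),interpolation=cv2.INTER_CUBIC))"
```

```text
contact_force: [0.5, -0.8, -1.5]
contact_force: [0.1, -0.4, -3.1]
t27.72 tcp [0.4534 0.2683 0.3214] jaw -48.19 F [ 0.08 -0.4  -3.14] T [-0.022 -0.014  0.005] w 0.136 q7 -1.43 downerr [ 0.0028  0.0027 -1.    ]
shift [124.1   0.9 208.7] jaw -48.19 turn(y) 0.7297 rad (world ccw -41.81 deg)
```

View pics/s12.png

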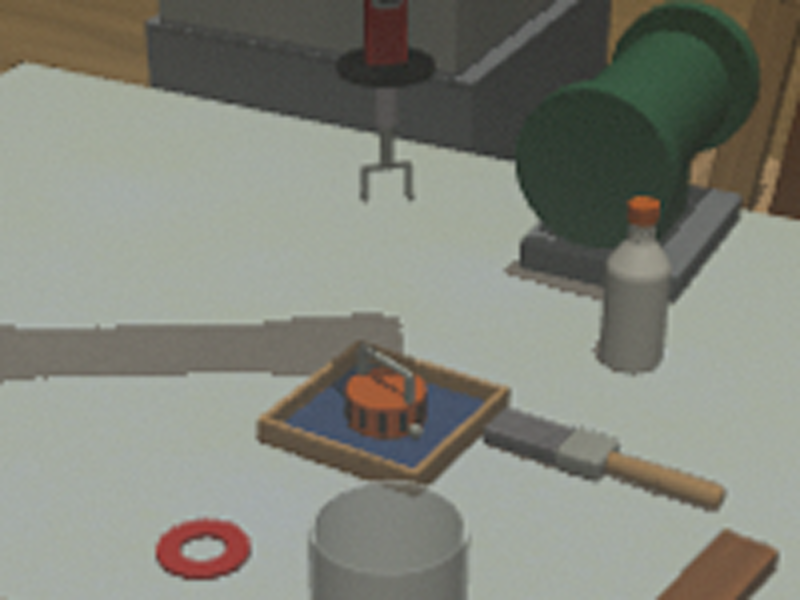

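The strainer stands alone in the tray at (387,405) and the fork is clear above it. Carrying the picker back to the stand.

```bash
python3 -m jog '[[[12,0,20],0.07],[[26,0,44],0.15],[[42,0,71],0.25],[[58,0,98],0.35],[[74,0,125],0.45],[[90,0,152],0.55],[[106,0,179],0.65],[[118,0,199],0.7],[[124,0,209],0.73],[[124,0,209],0.73]]' | grep -E "force"
python3 -c "
from h import *
st(); to((.4318,-.236,.32),-90)"
```

```text
contact_force: [0.3, 0.2, -2.9]
t28.60 tcp [0.4988 0.0263 0.3183] jaw -90.34 F [ 0.26  0.16 -2.88] T [ 0.089 -0.034  0.06 ] w 0.134 q7 -1.69 downerr [-0.0018 -0.0013 -1.    ]
shift [ 65.5  -1.3 262.7] jaw -90.34 turn(y) -0.0059 rad (world ccw 0.34 deg)
```

```bash
python3 -m jog '[[[5,0,20],0],[[12,0,50],0],[[20,0,82],0],[[28,0,114],0],[[36,0,146],0],[[44,0,178],0],[[52,0,210],0],[[60,0,240],0],[[64,0,256],0],[[66,0,263],0],[[66,0,263],0],[[66,0,263],0],[[66,0,263],0]]' | grep -E "force"
python3 - <<'E'
from h import *
st(); to((.4323,-.2364,.149),-90)
c=load("w8"); im=c["img"][:,:,::-1].copy(); cl=cloud(c); hsv=cv2.cvtColor(im,cv2.COLOR_BGR2HSV)
h,s,v=[hsv[:,:,i].astype(int) for i in range(3)]; X,Y,Z=cl[...,0],cl[...,1],cl[...,2]
pl=(s>90)&(h>5)&(h<18)&(abs(Z-.13)<.006)&(abs(X-.43)<.1)&(abs(Y+.236)<.1)
cs,hi=cv2.findContours(pl.astype(np.uint8),cv2.RETR_CCOMP,cv2.CHAIN_APPROX_NONE)
for k,hh in zip(cs,hi[0]):
    if cv2.contourArea(k)>300:
        p=np.array([onplane(c,*q[0],.13)[:2]*1000 for q in k],np.float32); print("hole" if hh[3]>=0 else "plate",cv2.minAreaRect(p)[:2],cv2.minEnclosingCircle(p))
c=read_camera('scene');np.savez('s13',**c);cv2.imwrite('pics/s13.png',cv2.resize(c['img'][120:310,90:330,::-1],(800,600),interpolation=cv2.INTER_CUBIC))
E
```

```text
contact_force: [-0.1, 0.9, -2.6]
t29.68 tcp [ 0.4342 -0.2313  0.319 ] jaw -89.79 F [-0.15  0.89 -2.65] T [ 0.057  0.006 -0.035] w 0.135 q7 -1.12 downerr [-7.e-04  7.e-04 -1.e+00]
shift [  1.8 170.    5.2] jaw -89.79 turn(y) 0.0036 rad (world ccw -0.21 deg)
plate ((433.0200500488281, -234.11012268066406), (103.00868225097656, 100.42097473144531)) ((432.68310546875, -233.8732452392578), 70.29364013671875)
hole ((433.4037170410156, -233.61041259765625), (55.06230926513672, 57.69778823852539)) ((433.0133056640625, -233.5078582763672), 29.216869354248047)
```

View pics/s13.png

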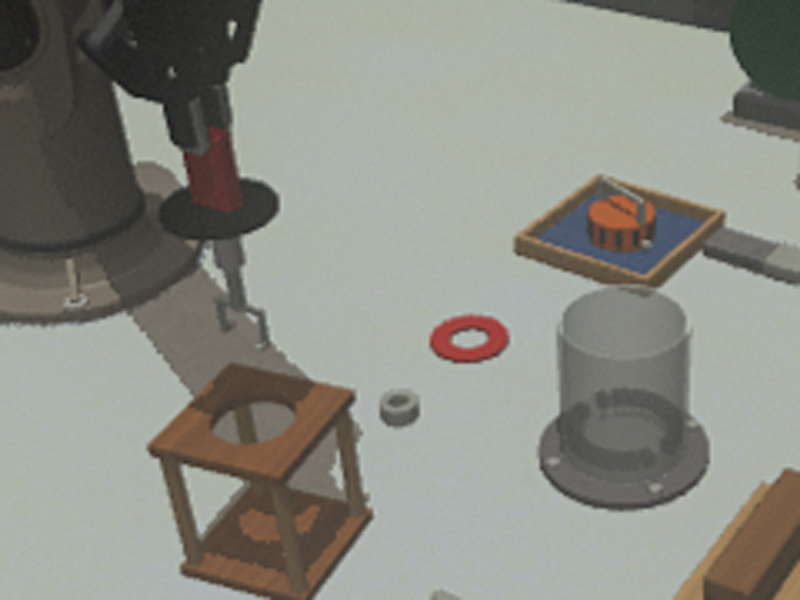

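The fork hangs over the hole, which is at (253,420) in the crop. Centring the last few mm, then lowering.

```bash
python3 -m jog '[[[2,0,3],0.003],[[2.5,15,4],0.003],[[2.5,35,4],0.003],[[2.5,50,4],0.003],[[2.5,60,4],0.003],[[2.5,60,4],0.003]]' | grep -E "force|pos"
python3 -m jog '[[[0,8,0],0],[[0,18,0],0],[[0,30,0],0],[[0,42,0],0],[[0,54,0],0],[[0,66,0],0],[[0,76,0],0],[[0,86,0],0],[[0,94,0],0],[[0,100,0],0],[[0,100,0],0],[[0,100,0],0]]' | grep -E "force|pos"
python3 -c "
from h import *
st()
c=read_camera('scene');cv2.imwrite('pics/s14.png',cv2.resize(c['img'][160:310,90:290,::-1],(800,600),interpolation=cv2.INTER_CUBIC))"
```

```text
eef_pos: [0.4298, -0.2365, 0.2576]
contact_force: [-0.1, 0.5, -1.5]
eef_pos: [0.4308, -0.2378, 0.1593]
contact_force: [0.5, -0.1, -3.0]
t31.23 tcp [ 0.4308 -0.2378  0.1593] jaw -90.20 F [ 0.5  -0.09 -3.03] T [ 0.044 -0.061  0.056] w 0.133 q7 -0.88 downerr [-3.e-04 -1.e-04 -1.e+00]
```

View pics/s14.png

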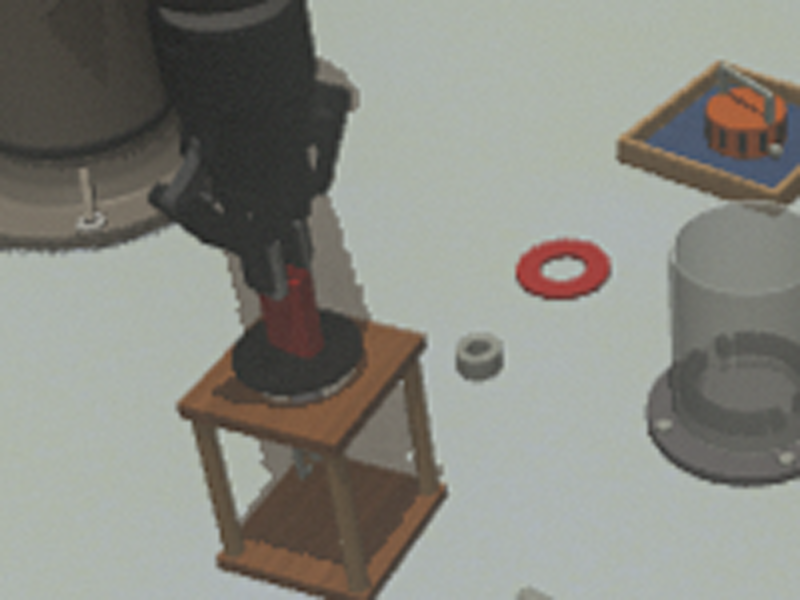

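The disc is about 11 mm above the plate and the fork is through the hole. Setting down in small steps.

```bash
python3 -m jog '[[[-0.5,2,-1],0],[[-1,4,-2],0],[[-1,6,-2],0],[[-1,8,-2],0],[[-1,9,-2],0],[[-1,10,-2],0],[[-1,10,-2],0],[[-1,10,-2],0]]' | grep -E "force|pos"
python3 -c "
from h import *
st()"
python3 -m jog '[[[0,1,0],0],[[0,1,0],0],[[0,1,0],0]]' | grep -E "force|pos"
```

```text
eef_pos: [0.4318, -0.2357, 0.1494]
contact_force: [1.2, -0.0, -2.6]
t31.95 tcp [ 0.4318 -0.2357  0.1494] jaw -90.19 F [ 1.21 -0.01 -2.59] T [ 0.003 -0.053  0.053] w 0.134 q7 -0.87 downerr [-1.e-04 -0.e+00 -1.e+00]
eef_pos: [0.4318, -0.2357, 0.1484]
contact_force: [-0.1, -1.0, -2.8]
```

```bash
python3 -m jog '[[[0,0.7,0],0],[[0,0.7,0],0],[[0,0.7,0],0]]' | grep -E "force|pos"
python3 -m jog '[[[0,0.7,0],0],[[0,0.7,0],0],[[0,0.7,0],0]]' | grep -E "force|pos"
```

```text
eef_pos: [0.4319, -0.2357, 0.1483]
contact_force: [-2.8, 1.9, 6.0]
eef_pos: [0.4319, -0.2357, 0.1482]
contact_force: [-5.3, 4.2, 15.1]
```

The disc is seated and Fz has reversed. Easing 1 mm back, then opening.

```bash
python3 -m jog '[[[0,-1,0],0],[[0,-1,0],0],[[0,-1,0],0]]' | grep -E "force|pos"
python3 -m jog '[[[0,0,0],0],[[0,0,0],0],[[0,0,0],0],[[0,0,0],0],[[0,0,0],0],[[0,0,0],0],[[0,0,0],0],[[0,0,0],0]]' 60 | grep -E "force|pos|width"
python3 - <<'E'
from h import *
c=read_camera('wrist');cv2.imwrite('pics/w15.png',c['img'][:,:,::-1])
E
```

```text
eef_pos: [0.4321, -0.2359, 0.1483]
contact_force: [-1.1, -0.7, 4.1]
eef_pos: [0.4318, -0.2356, 0.148]
contact_force: [-0.2, -0.0, 1.3]
gripper_width: 0.697
```

View pics/w15.png

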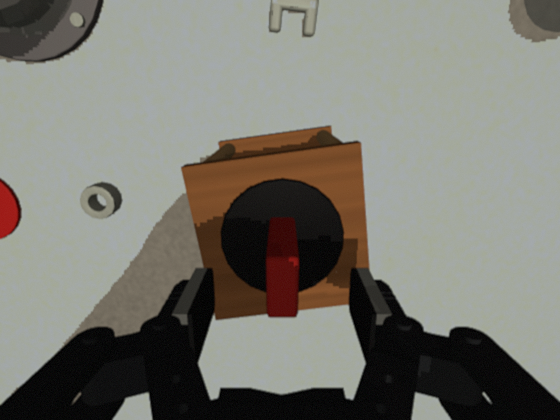

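The fingers are open and clear on both sides of the handle at (283,270), and the picker stands on its disc. Backing straight up.

```bash
python3 -m jog '[[[0,-8,0],0],[[0,-20,0],0],[[0,-40,0],0],[[0,-70,0],0],[[0,-105,0],0],[[0,-140,0],0],[[0,-175,0],0],[[0,-200,0],0],[[0,-200,0],0],[[0,-200,0],0],[[0,-200,0],0]]' | grep -E "force|pos|width"
python3 - <<'E'
from h import *
st()
for n in ['scene','top']:
    c=read_camera(n);np.savez(n[0]+'16',**c);cv2.imwrite(f'pics/{n}16.png',c['img'][:,:,::-1])
c=load("t16"); im=c["img"][:,:,::-1].copy(); cl=cloud(c); hsv=cv2.cvtColor(im,cv2.COLOR_BGR2HSV)
h,s,v=[hsv[:,:,i].astype(int) for i in range(3)]; X,Y,Z=cl[...,0],cl[...,1],cl[...,2]
m=(abs(X-.452)<.06)&(abs(Y-.268)<.06)&(h>4)&(h<20)&(s>130)&(Z>.02)
print("strainer",cv2.minEnclosingCircle((cl[m][:,:2]*1000).astype(np.float32)),"top z",np.median(Z[m]))
b=(abs(X-.452)<.06)&(abs(Y-.268)<.06)&(Z>.055)&(Z<.08);print("bar z",b.sum(),np.median(Z[b]),np.median(Z[b&(X>.46)]),np.median(Z[b&(X<.445)]))
c=read_camera('wrist');cl=cloud(c);im=c['img'][:,:,::-1];cv2.imwrite('pics/w16.png',im)
X,Y,Z=cl[...,0],cl[...,1],cl[...,2];hsv=cv2.cvtColor(im,cv2.COLOR_BGR2HSV);v=hsv[...,2];s=hsv[...,1]
d=(abs(X-.432)<.045)&(abs(Y+.236)<.045)&(v<70)&(s<110)&(Z>.13)&(Z<.145)
A=np.c_[cl[d][:,:2],np.ones(d.sum())];print("disc",d.sum(),np.median(Z[d]),np.linalg.lstsq(A,cl[d][:,2],rcond=None)[0][:2],cv2.minEnclosingCircle((cl[d][:,:2]*1000).astype(np.float32)))
E
```

```text
eef_pos: [0.4314, -0.2355, 0.3479]
contact_force: [-0.3, -0.2, 0.8]
gripper_width: 0.705
t34.58 tcp [ 0.4314 -0.2355  0.3479] jaw -90.19 F [-0.32 -0.23  0.77] T [-0.012  0.028 -0.025] w 0.705 q7 -1.15 downerr [-0.e+00  7.e-04 -1.e+00]
strainer ((453.19439697265625, 268.6091003417969), 32.240013122558594) top z 0.03658868360270688
bar z 49 0.0640779799792291 0.06421665717226366 0.06406123374993587
disc 2213 0.13490163038724154 [-0.00094552 -0.00189969] ((431.89178466796875, -235.67709350585938), 34.667423248291016)
```

View pics/scene16.png

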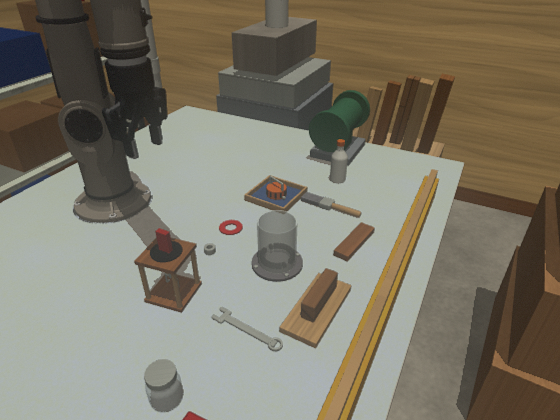

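The picker is upright in the stand at (165,252), the strainer is in the tray at (277,188), and the other things are where they were. Handing in.

```bash
python3 -c "
from station import *
print(hand_in())"
```

```text
the job is handed in; nothing more can be done
None
```

The strainer is standing in the tray, the picker is back upright in its stand, and I handed the job in at about 35 s. No verdict is reported, so what follows rests on my own checks.

**What I did:**
- I hooked the bar and pulled with about 6 to 7 N while turning clockwise. The lugs found the notches after roughly 30 to 35° of turn: the wrist force fell from -8.0 to -3.3 N, leaving little more than the strainer's weight.
- I lifted the strainer straight out, stood it in the tray, and unhooked it. Then I set the picker down and let go.

**Last checks:**
- **Strainer:** it is within about 1 mm of the tray centre. The drum top is at 36.6 mm, as expected for a strainer flat on the floor, and the bar is level to about 0.2 mm along its length.
- **Picker:** the guard disc is level to about 0.1° and its top is at 135 mm (136 nominal). It is about 2 mm from the hole centre as measured.
- **Gripper and bystanders:** the gripper is clear of everything. By eye in the final scene picture, nothing else has moved.

**What did not go as intended:**
- I turned one step (3.4°) past the point where the lugs sprang up before backing off. The twist read only about 0.14 N m, or some 4 N at each leg.
- I ran two of the turning steps in a shell loop, though with rows typed on the command line. After that I ran each one singly.
- Seating the picker in its stand briefly pushed with about 15 N before I eased off.
- The camera views disagreed by 2 to 4 mm on the stand hole, so I aimed between them.

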